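# Lay the turner by the tong and open the tawa cleaner

### The arm

A 6-joint arm with a two-finger parallel gripper is mounted at the origin on the work surface. World frame = base frame: x ahead of the robot, y to its left, z up, the work surface at z = 0. Lengths are in m, angles in rad, forces in N, time in s.
With the tool pointing down it reaches from about 0.425 to 0.95 m from the base axis. Payload 14.7 kg.
Tool frame: the origin (TCP) lies at the very end of the fingers, on their centre line; the grasp point (between the pads) lies 19 mm behind it; y points along the fingers, z is the direction in which the jaws open and shut, and the axes are right-handed (so a half turn about y gives the same grasp; the last joint's range is limited). The gripper opens to 85 mm and grips with 20 to 120 N. Pads are 22 mm wide; open, the fingers measure 114 mm over their backs; the gripper's body (76 mm by 85 mm) begins 54 mm behind the grasp point. The pads swing forward as they close: fully open they stand 13 mm farther back than shut.
Start: joints at [-1.333, 0.48, 1.596, -0, 1.065, -0.047], TCP at [0.183, -0.624, 0.231] pointing down, gripper open.
Joint ranges: [-2.75, 2.75], [-0.82, 2.05], [0.23, 2.67], [-1.56, 4.7], [0.09, 2.69], [-2.92, 2.92]. Speed limits (rad/s): [1.89, 1.89, 2.39, 3.01, 3.01, 3.01].

### API

Orientations are given as a unit quaternion [x, y, z, w].
In Python, from station import readout, camera, ticket, spot_in, regions_of, pinpoint gives the robot as it stands.
- The arm moves only by the tool jog_arm, never from a script. Its argument "targets" is a list of rows, each a list of 2 entries, a list of its own where there are three numbers: the shift along the tool's x, y, z in cm, then the turn, a rotation vector about the tool's x, y, z in degrees. In form: [[[tx, ty, tz], [rx, ry, rz]], ...]. A call has 1 to 20 rows; each row shifts and turns the commanded pose from where the row before left it, along the tool's axes as they then stand; what a row does not reach is not made up. A row lasts 1/10 s, in which the tool goes at most 50 mm and 8.59 degrees, less where a joint would pass 70% of its speed; a pose out of reach is approached as far as the arm can. A call is refused whole if a number of a shift passes 5 or a number of a turn 8.59, either way. A call with a gripper value outside its range is refused whole. "claw" is the opening, from -1 (shut) to 1 (fully open), set as the call begins (left out, the last holds). The fingers move at their own pace and stop on an object; the grip force is fixed at half the most. Time passes only in rows, so rows that do not move let the fingers close. It gives the time, the measured TCP pose, the force and the opening at its end, in the units of the state.
- readout.read_state(): the state, without advancing time (a new reading comes with each control period).
- camera(name): name is "side" or "top"; returns a dict with "pixels" (400x640x3 uint8, red, green, blue), "camera_matrix" (3x3 intrinsics, pixels), "distortion" ([k1, k2, p1, p2, k3] as OpenCV has them; the pictures are not rectified), "eye" and "attitude" of the camera in the world. Camera axes: x right, y down, z forward; pixel columns grow to the right and rows downward; lengths in m; the calibration is good to about 2 mm. A picture is of the moment at which its call begins. There is no depth.
- ticket.hand_in(): hands the job in, once; it reports no verdict.
Trained networks look in the newest picture that a camera, given by its name, has taken for a name from the list of things; names that differ only in an ending like _2 or _b are one class to them, and where a whole thing is asked for, a point or a joint stands for the part that bears it (a point fixed in the world has none). Each returns a list of dicts, best first, with "conf" (0 to 1); they miss things now and then, are a little off and sometimes report something else, mostly with a low value. They report only what shows in the picture. A call takes as long as a camera call. They do not tell look-alikes from the thing itself.
- spot_in(query, camera): "uv" ([column, row] in pixels, amid what is visible of it).
- regions_of(query, camera): "pixels" (400x640 bool, what is visible of it) and "uv" ([column, row] in pixels, amid what is visible of it).
- pinpoint(query, camera): "uv" ([column, row] in pixels: a listed point, or the origin of a listed thing).
The state is a dict: "time_s": time; "q": joint angles; "joint_velocities": joint speeds; "joint_efforts": joint torques, N m; "position": TCP position; "tcp_rot": TCP orientation; "contact_force": force on the tool from outside, world axes, zero at the start; "ft_torque": the same for the moment, N m; "gripper_width": finger opening in m.
Only numpy, scipy, OpenCV 4.12 (cv2) and the standard library are available. Lean on these libraries where they do the work, as an engineer would, in place of code of your own. Each camera call takes 0.05 s, during which the arm holds its last target. There are 200 camera calls.

### The job

Get ready to clean the tawa: take the turner off it and lay it flat on the empty half of the white spoon rest, alongside the tong and pointing the same way (blade end beside the tong's jaws), without dropping it or touching the tong, and let go of it. Then open the cleaner bottle's safety cap: push the cap down against its spring, twist it anticlockwise while pushing until it is free, and lift it off. Finish still gripping the cap, level and still, about 8 cm above the bottle's mouth; leave the tawa, tong, katoris and tub where they are.

Things in the scene. Friction and masses are not known exactly. Their poses are not given: they have to be found in the camera images.
- turner_mid (a point): middle of the steel turner (285 mm, 120 g), at its handle, half-way up; grip here, the centre of mass is 6 mm towards the handle end. x axis along the turner to the blade, z up. Handle bar 14 mm wide, 12 mm high, from 155 mm behind this point (dark wooden grip) to 45 mm ahead; then the flat blade. Starts lying flat on the tawa.
- turner_tip (a point): middle of the blade's front edge, 130 mm ahead of turner_mid, 1.5 mm above the turner's underside
- turner: the same turner; origin on its flat underside, 6 mm below turner_mid. Its slotted blade is 85 mm long, 70 mm wide, 3 mm thick, on the same flat underside as the handle.
- tawa: round flat black iron griddle, 230 mm across, 10 mm high, 1.6 kg, with a flat 22 mm wide handle reaching 260 mm from the centre along its x axis. Origin under the centre of the disc. Stands on the left or on the right; leave it there.
- rest: white ceramic spoon rest, fixed: a flat slab 160 mm (x) by 180 mm (y), 12 mm high, with thin blue glaze lines along its length dividing it into two halves. Origin at the centre of its underside, 12 mm below its top. The tong lies on the +y half, jaws towards the rest's +x.
- rest_free (a point): centre of the empty half of the spoon rest, on its top face: the turner's middle belongs over this point, with turner_mid then 6 mm above it and the turner's x axis along the rest's x axis. 90 mm sideways from the tong's centre line.
- tong_mid (a point): the steel tong lying on the other half of the spoon rest, half-way up its 10 mm height: 215 mm long, 30 mm wide, x axis along it towards the narrow jaws. Bystander.
- tong: the same tong; origin on its underside
- bottle: yellow cleaner bottle with a pink band, 80 mm across, its shoulder narrowing from 96 to 122 mm height, clamped upright on a 120 mm square steel base that is screwed to the ledge (does not move or turn). Origin under its centre on the ledge, z up. Stands on the side that the tawa is not on.
- bottle_mouth (a point): top of the bottle's hard neck rim, on its axis, 149.5 mm above the ledge; the closed cap's top stands 177 mm above the ledge
- cap_mid (a point): centre of the white round safety cap, half-way up: 48 mm across, 38 mm high, 30 g, x axis along the red mark on its top, z up. While closed 158 mm above the ledge. Grip it from above by its solid upper part, from this point to its top 19 mm above; the skirt ends 19 mm below this point, 17 mm over the bottle's shoulder.
- cap: same cap, origin 19 mm below cap_mid. Lugs lock it until pushed down over 5 mm (spring 5 N at first, 0.7 N more per mm; bottoms hard at 8.5 mm, 11 N). Kept down 6 to 8 mm it turns anticlockwise seen from above and can be lifted off after 55 to 135 degrees (1.0 to 2.3 rad) of turn; 75 degrees in one grasp is ample. Afterwards it just rests on the seal.
- plunger: small white sprung seal disc in the bottle's mouth, on which the closed cap sits; part of the bottle
- katori_a: small steel bowl, 84 mm across, 38 mm high, beyond the spoon rest; bystander
- katori_b: second such bowl; bystander
- tub: blue plastic lidded tub, 128 by 98 by 83 mm high, at the left side; bystander
Mind the look-alikes: they are no part of the job. Leave any orange look-alike of the bottle alone.

How it is judged:
On the way, in this order (a step that is already met when the one before it is completed fails the run):
1. the turner lies flat and released on the empty half of the rest, along the tong, blade by the jaws (x of turner_mid in the frame of rest between -0.05 and 0.05 m and y of turner_mid in the frame of rest between -0.08 and -0.015 m and z of turner_mid in the frame of rest between 0.012 and 0.024 m and angle between the x axis of turner_mid and the x axis of rest, either way round below 0.21 rad and x of turner_tip in the frame of rest above 0.04 m and angle between turner_mid's own z axis and vertical below 0.1 rad and contact force between turner and the fingers below 0.05 N and contact force between turner and tong below 0.05 N), for 0.2 s.
2. the closed cap is pushed down at least 4 mm (z of cap_mid in the frame of bottle below 0.154 m and angle between the x axis of cap and the x axis of bottle, either way round below 0.5 rad), for 0.05 s.
3. the cap is twisted free on the neck (z of cap_mid in the frame of bottle below 0.169 m and angle between the x axis of cap and the x axis of bottle, either way round above 0.75 rad), for 0.02 s.
At the end, for the whole second after the job is handed in: Turner flat and released on the rest's empty half (50 mm along, 30 mm across, 12 degrees), blade to the jaw end, clear of the tong. Cap gripped, still, upright within 20 degrees, within 40 mm of the bottle's axis, its lower edge 25 to 140 mm above the mouth, touching no part of the bottle (all of step 1 and z of cap_mid in the frame of bottle_mouth between 0.0445 and 0.1585 m and horizontal distance between cap_mid and bottle_mouth below 0.04 m and angle between cap_mid's own z axis and vertical below 0.35 rad and contact force between cap and the fingers above 2 N and contact force between cap and bottle below 0.05 N and contact force between cap and plunger below 0.05 N and linear speed of cap below 0.03 m/s); the arm keeps its last pose, push and grip.
It fails at once if the tawa, tong, a katori or the tub is moved by more than 25 mm (distance of any of tawa, tong_mid, katori_a, katori_b, tub from where it was at the start of the episode above 0.025 m).
It fails at once if the robot touches the tong (contact force between tong and the fingers above 0.5 N or contact force between tong and the arm above 0.5 N).
It fails at once if the turner is let go in the air, more than 50 mm above the ledge (height (world z) of turner_mid above 0.05 m and contact force between turner and the fingers below 0.02 N).
It also fails if it takes over 56 s, if anything falls off the work surface, if the arm or the gripper's body presses on something with over 40 N, if the wrist force passes 120 N, or if a joint passes its speed limit or range.

## Working session

There is one attempt and no reset: what is moved stays moved. The work goes in short steps, Python scripts to look and compute and a tool call to move; the robot and the scene stay as the last step left them, time stands still between calls to the robot, and variables do not carry over. Pictures are saved under pics/ and viewed, about 8 in all and at most 12, crops included, and the job is handed in when it is done.

Besides the shell and the picture viewer there is one more tool, called after "Call:" by a JSON object that holds its "api" and its "payload", one argument or row to a line. jog_arm: Moves the arm, as the interface text tells. Its arguments: {"type":"object","properties":{"targets":{"type":"array"},"claw":{"type":"number"}},"required":["targets"]}

```bash
mkdir -p pics; cat > h.py <<'E'
import numpy as np,cv2
from scipy.spatial.transform import Rotation as R
from station import readout,camera,ticket,spot_in,regions_of,pinpoint
def rot(a):
    a=np.array(a,float)
    return a if a.shape==(3,3) else R.from_quat(a).as_matrix()
def ray(c,uv):
    p=cv2.undistortPoints(np.array([[uv]],float),np.array(c["camera_matrix"]),np.array(c["distortion"]))[0,0]
    return rot(c["attitude"])@np.array([p[0],p[1],1])
def atz(c,uv,z):
    d=ray(c,uv);e=np.array(c["eye"]);return e+d*(z-e[2])/d[2]
def proj(c,X):
    Rm=rot(c["attitude"]);p=Rm.T@(np.array(X,float)-np.array(c["eye"]))
    return cv2.projectPoints(p.reshape(1,1,3),np.zeros(3),np.zeros(3),np.array(c["camera_matrix"]),np.array(c["distortion"]))[0].ravel()
def tri(c1,u1,c2,u2):
    e1,e2=np.array(c1["eye"]),np.array(c2["eye"]);d1,d2=ray(c1,u1),ray(c2,u2)
    s=np.linalg.lstsq(np.c_[d1,-d2],e2-e1,rcond=None)[0]
    a,b=e1+d1*s[0],e2+d2*s[1];return (a+b)/2,np.linalg.norm(a-b)
E
cat > a.py <<'E'
from h import *
np.set_printoptions(precision=4,suppress=True)
s=readout.read_state();print({k:np.round(v,3) for k,v in s.items()})
Z=dict(turner_mid=.016,turner_tip=.0115,tawa=0,rest=0,rest_free=.012,tong_mid=.017,bottle=0,bottle_mouth=.1495,cap_mid=.158,katori_a=0,tub=0)
C={n:camera(n) for n in("top","side")}
for n,c in C.items():
    cv2.imwrite(f"pics/{n}0.png",c["pixels"][:,:,::-1]);print(n,c["eye"],c["attitude"])
    for q,z in Z.items():
        for r in pinpoint(q,n)[:3]: print(n,q,round(r["conf"],2),np.round(r["uv"],1),atz(c,r["uv"],z))
E
python3 a.py
```

```text
{'time_s': np.float64(0.0), 'q': array([-1.333,  0.481,  1.597,  0.   ,  1.065, -0.047]), 'joint_velocities': array([-0.   , -0.   ,  0.002,  0.001,  0.   ,  0.001]), 'joint_efforts': array([  0.005, -95.065, -43.019,   0.   ,   0.012,  -0.   ]), 'position': array([ 0.183, -0.623,  0.231]), 'tcp_rot': array([-0.1,  0.7, -0.7,  0.1]), 'contact_force': array([ 0.297,  0.2  , -0.212]), 'ft_torque': array([ 0.034, -0.025, -0.003]), 'gripper_width': np.float64(0.085)}
top [0.3402 0.0238 1.6584] [ 0.7112 -0.7008  0.0395 -0.0389]
top turner_mid 0.72 [236.6 185.2] [0.536  0.2811 0.016 ]
top turner_mid 0.63 [418.3 175.2] [ 0.5776 -0.3086  0.016 ]
top turner_tip 0.64 [239.2 142.7] [0.6771 0.2779 0.0115]
top tawa 0.9 [233.7 186.9] [0.5321 0.293  0.    ]
top tawa 0.33 [298.9 124.1] [0.7449 0.0835 0.    ]
top rest 0.91 [320.3 194.2] [0.5124 0.0094 0.    ]
top rest_free 0.73 [235.8 185.5] [0.5354 0.2843 0.012 ]
top rest_free 0.66 [333.8 190.6] [ 0.5235 -0.0341  0.012 ]
top rest_free 0.44 [299.3 124.2] [0.7417 0.0818 0.012 ]
top tong_mid 0.84 [302.9 189. ] [0.5267 0.066  0.017 ]
top bottle 0.78 [41
[... 960 characters left out ...]
12 ]
side tong_mid 0.7 [316.7 217.7] [0.5287 0.0756 0.017 ]
side tong_mid 0.44 [316.5 235.4] [ 0.5072 -0.0408  0.017 ]
side bottle 0.86 [288.2 294.6] [ 0.3644 -0.3123  0.    ]
side bottle 0.8 [346.8 280.8] [ 0.5685 -0.2866  0.    ]
side bottle 0.79 [254.9 337.5] [ 0.2487 -0.4628  0.    ]
side bottle_mouth 0.9 [345.1 244.6] [ 0.5617 -0.2742  0.1495]
side bottle_mouth 0.82 [250.  300.7] [ 0.2494 -0.46    0.1495]
side bottle_mouth 0.65 [278.9 257.2] [ 0.3448 -0.295   0.1495]
side cap_mid 0.62 [346.9 248.1] [ 0.5606 -0.3024  0.158 ]
side katori_a 0.77 [368.6 213.8] [0.7536 0.0849 0.    ]
side katori_a 0.64 [378.9 236.2] [ 0.75   -0.0709  0.    ]
side tub 0.96 [318.4 175.3] [0.6041 0.4534 0.    ]
```

View pics/top0.png

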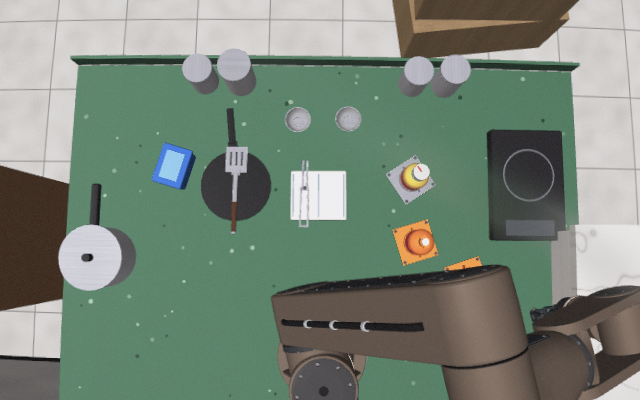

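View pics/side0.png

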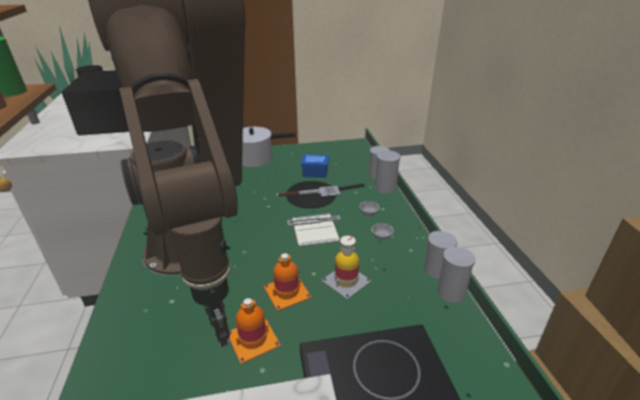

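The top view shows the turner at about (235,190) with its blade up (+x), the tong at (304,194) on the rest (318,195), and the yellow bottle at (413,177). The two orange look-alikes are at (415,242) and (462,268). Next I'll measure the fine poses.

```bash
cat > b.py <<'E'
from h import *
np.set_printoptions(precision=4,suppress=True)
c=camera("top");im=c["pixels"][:,:,::-1]
a=cv2.resize(im[100:240,195:355],None,fx=4,fy=4,interpolation=3);
b=cv2.resize(im[145:215,380:450],None,fx=5,fy=5,interpolation=3)
b=cv2.copyMakeBorder(b,0,a.shape[0]-b.shape[0],0,0,0)
o=np.hstack([a,b]);cv2.imwrite("pics/crop1.png",cv2.resize(o,None,fx=.8,fy=.8,interpolation=cv2.INTER_AREA));print(o.shape)
for q,z in(("turner",.013),("tong",.015),("rest",.012),("tawa",.01)):
    for r in regions_of(q,"top")[:2]:
        v,u=np.nonzero(r["pixels"]);P=np.array([atz(c,p,z)[:2] for p in np.c_[u,v]+0.0])
        m=P.mean(0);w,V=np.linalg.eigh(np.cov((P-m).T));ax=V[:,1]*np.sign(V[0,1]);t=(P-m)@ax
        mr=cv2.minAreaRect(P.astype(np.float32)*1000)
        print(q,round(r["conf"],2),len(P),m,"yaw",np.degrees(np.arctan2(ax[1],ax[0])),"ends",m+ax*t.min(),m+ax*t.max(),"rect",mr)
s=camera("side")
for q in("bottle_mouth","cap_mid"):
    print(q,[ (round(r["conf"],2),r["uv"]) for n in("top","side") for r in pinpoint(q,n)[:4]])
E
python3 b.py
```

```text
(560, 990, 3)
turner 0.74 887 [0.5651 0.286 ] yaw -0.5567703754188429 ends [0.3812 0.2878] [0.6627 0.2851] rect ((522.2960205078125, 281.7169494628906), (281.4175109863281, 69.02412414550781), 1.7992744445800781)
rest 0.75 2386 [0.508  0.0131] yaw -85.58841428178027 ends [0.5005 0.1109] [ 0.5148 -0.0746] rect ((508.7884216308594, 18.151535034179688), (156.1717071533203, 178.14593505859375), 0.8520441651344299)
tawa 0.63 3345 [0.5421 0.2881] yaw 10.26362269131699 ends [0.4234 0.2666] [0.7911 0.3332] rect ((595.107421875, 267.56634521484375), (224.8417510986328, 349.9352111816406), 71.76348114013672)
bottle_mouth [(0.8, [426.9, 243.8]), (0.64, [417.2, 174.7]), (0.84, [247.0, 303.1]), (0.59, [346.3, 246.2]), (0.58, [279.8, 261.4])]
cap_mid [(0.71, [420.5, 172.9]), (0.42, [302.5, 192.4]), (0.22, [350.4, 118.3]), (0.51, [344.8, 243.7])]
```

View pics/crop1.png

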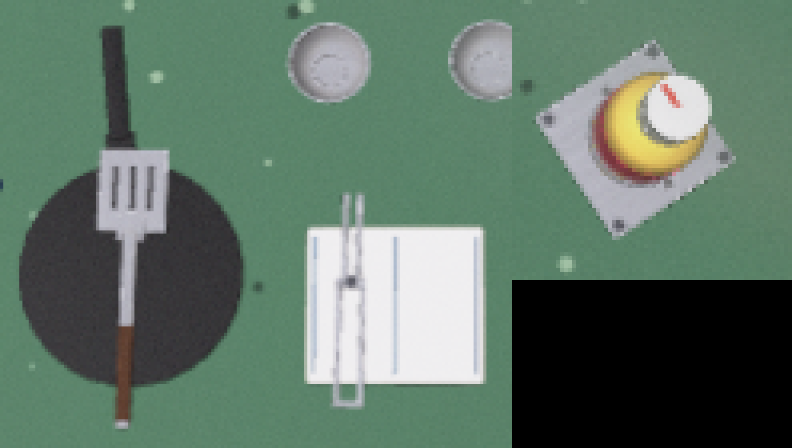

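The crop shows the turner from (122,428) to (135,151) and the rest's corners at (307,228) to (484,383). The tong's narrow jaws point up and the right half of the rest is free. The cap top is at (676,109), its red mark running up-left.

```bash
cat > c.py <<'E'
from h import *
np.set_printoptions(precision=4,suppress=True)
c=camera("top");L=lambda x,y,z:atz(c,((x+.5)/3.2+195-.5,(y+.5)/3.2+100-.5),z)
e,f=L(122,428,.016),L(135,151,.012)
d=(f-e)[:2];print("len",np.hypot(*d),"yaw",np.degrees(np.arctan2(d[1],d[0])),"mid",e[:2]+d/np.hypot(*d)*.155, e[:2]+d*.155/.285)
print("rest",[L(*p,.012) for p in((307,228),(484,228),(484,383),(306,383))])
print("tong",L(348,405,.017),L(353,194,.017), "lines",L(397,237,.012),L(395,373,.012))
M=lambda x,y,z:atz(c,((x-512+.5)/4+380-.5,(y+.5)/4+145-.5),z)
ct=M(676,109,.177);a,b=M(680,107,.177),M(662,85,.177);print("cap top",ct,"mark",a,b,np.degrees(np.arctan2(*(b-a)[[1,0]])))
B=np.array([M(*p,.006) for p in((654,41),(537,119),(619,239),(735,158))]);print("base",B,B.mean(0))
s=camera("side");g=s["pixels"][225:295,320:375]
# white cap blob in side view
print("capproj side",proj(s,[ct[0],ct[1],.177]),proj(s,[ct[0],ct[1],.158]))
cv2.imwrite("pics/side_crop.png",cv2.resize(g[:,:,::-1],None,fx=7,fy=7,interpolation=3))
for n,cc in(("top",c),("side",s)):
  for q in ("cap","cap_mid"):
    for r in regions_of(q,n)[:3]:
      v,u=np.nonzero(r["pixels"]);print(n,q,round(r["conf"],2),u.min(),u.max(),v.min(),v.max(),r["uv"])
E
python3 c.py
```

```text
len 0.28308724772723637 yaw -0.7019341947208081 mid [0.535  0.2867] [0.534  0.2867]
rest [array([0.5859, 0.1072, 0.012 ]), array([ 0.5886, -0.0728,  0.012 ]), array([ 0.4309, -0.0741,  0.012 ]), array([0.4283, 0.105 , 0.012 ])]
tong [0.4066 0.0623 0.017 ] [0.6207 0.0609 0.017 ] lines [0.578  0.0156 0.012 ] [0.4397 0.0156 0.012 ]
cap top [ 0.5643 -0.2829  0.177 ] mark [ 0.5658 -0.2859  0.177 ] [ 0.5819 -0.2727  0.177 ] 39.228339340230896
base [[ 0.6464 -0.3007  0.006 ]
 [ 0.58   -0.204   0.006 ]
 [ 0.4826 -0.2708  0.006 ]
 [ 0.5504 -0.3666  0.006 ]] [ 0.5649 -0.2855  0.006 ]
capproj side [346.7456 239.4704] [346.5835 244.1295]
top cap 0.66 411 429 164 180 [419.5, 172.5]
top cap_mid 0.57 412 429 164 180 [417.4, 170.0]
top cap_mid 0.29 226 247 147 232 [238.9, 164.0]
side cap 0.58 341 354 237 253 [348.2, 244.2]
side cap_mid 0.63 341 355 236 254 [345.0, 248.2]
```

View pics/side_crop.png

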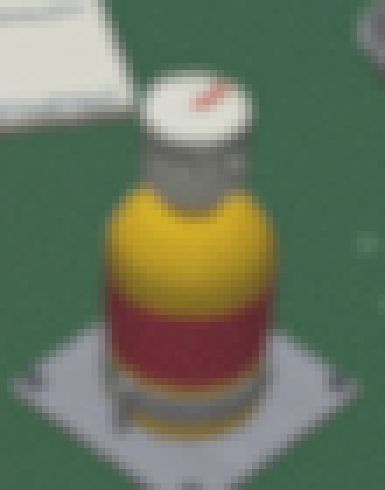

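```bash
cat > go.py <<'E'
import sys
from h import *
np.set_printoptions(precision=3,suppress=True)
s=readout.read_state();T=rot(s["tcp_rot"]);p=np.array(s["position"])
print("t",s["time_s"],"p",p,"q",np.array(s["q"]),"F",np.array(s["contact_force"]),"w",s["gripper_width"])
print("T",T.tolist(),"z yaw",np.degrees(np.arctan2(T[1,2],T[0,2])))
for a in sys.argv[1:]:
    v=np.array(a.split(","),float);print(a,"shift cm in tool axes",100*T.T@(v[:3]-p))
E
python3 go.py 0.45,-0.45,0.3 0.5345,0.287,0.15
```

```text
t 2.0 p [ 0.183 -0.624  0.231] q [-1.333  0.48   1.596  0.     1.065 -0.047] F [-0.516 -0.563 -0.059] w 0.08535224770527017
T [[-0.9597150253166387, 4.9950449509672534e-06, 0.2809752127084044], [-0.28097521261133707, 1.4671457104086308e-05, -0.9597150252459123], [-8.916135471798148e-06, -0.999999999879899, -1.2676934008982663e-05]] z yaw -73.68158293405251
0.45,-0.45,0.3 shift cm in tool axes [-30.542  -6.87   -9.169]
0.5345,0.287,0.15 shift cm in tool axes [-59.36    8.131 -77.526]
```

Call:
{"api": "jog_arm", "payload": {
  "targets": [
    [[0,0,0],[0,8.5,0]],
    [[0,0,0],[0,8.5,0]],
    [[-4,-0.3,-3],[0,0,0]],
    [[-4,-0.3,-3],[0,0,0]],
    [[-4,-0.3,-3],[0,0,0]],
    [[-4,-0.3,-3],[0,0,0]],
    [[-4,-0.3,-3],[0,0,0]],
    [[-4,-0.3,-3],[0,0,0]],
    [[-4,-0.3,-3],[0,0,0]],
    [[-0.4,0,-4.8],[0,0,0]],
    [[-0.4,0,-4.8],[0,0,0]],
    [[-0.4,0,-4.8],[0,0,0]],
    [[-0.4,0,-4.8],[0,0,0]],
    [[-0.4,0,-4.8],[0,0,0]],
    [[-0.4,0,-4.8],[0,0,0]],
    [[-0.4,0,-4.8],[0,0,0]],
    [[-0.4,0,-4.8],[0,0,0]],
    [[-0.4,0,-4.8],[0,0,0]],
    [[-0.4,0,-4.8],[0,0,0]],
    [[-0.4,0,-4.8],[0,0,0]]
  ],
  "claw": 1
}}

```text
time_s: 4.0
position: [0.5148, 0.1119, 0.2525]
tcp_rot: [0.004, 0.707, -0.707, -0.004]
contact_force: [0.3, -0.9, -0.5]
gripper_width: 0.0856
```

Call:
{"api": "jog_arm", "payload": {
  "targets": [
    [[-0.4,0,-4.8],[0,0,0]],
    [[-0.4,0,-4.8],[0,0,0]],
    [[-0.4,0,-4.8],[0,0,0]],
    [[0,0,0],[0,0,0]],
    [[0,0,0],[0,0,0]],
    [[0,0,0],[0,0,0]]
  ]
}}

```text
time_s: 4.6
position: [0.5284, 0.253, 0.2522]
tcp_rot: [-0.004, -0.707, 0.707, 0.004]
contact_force: [0.5, -0.1, 0.5]
gripper_width: 0.0858
```

```bash
python3 go.py 0.5345,0.287,0.08 0.5345,0.287,0.013
```

```text
t 4.6 p [0.528 0.253 0.252] q [ 0.395  0.37   1.723 -0.     1.049  1.978] F [ 0.515 -0.087  0.49 ] w 0.08578317947720529
T [[-0.9999271573562738, -0.0003714502128329758, -0.012064079166726856], [0.01206423412541974, -0.000417796557839329, -0.9999271371960077], [0.00036638281717956637, -0.9999998437353756, 0.00042224738676702113]] z yaw -90.69123764963189
0.5345,0.287,0.08 shift cm in tool axes [-0.575 17.216 -3.414]
0.5345,0.287,0.013 shift cm in tool axes [-0.577 23.916 -3.417]
```

Call:
{"api": "jog_arm", "payload": {
  "targets": [
    [[-0.2,4,-1.7],[0,0,0]],
    [[-0.1,4,-1.7],[0,0,0]],
    [[0,4,0],[0,0,0]],
    [[0,4,0],[0,0,0]],
    [[0,3,0],[0,0,0]],
    [[0,2,0],[0,0,0]],
    [[0,1.5,0],[0,0,0]],
    [[0,1,0],[0,0,0]],
    [[0,0.3,0],[0,0,0]],
    [[0,0,0],[0,0,0]],
    [[0,0,0],[0,0,0]]
  ]
}}

```text
time_s: 5.7
position: [0.5326, 0.2879, 0.0152]
tcp_rot: [0.005, 0.707, -0.707, -0.004]
contact_force: [-0.2, -0.1, 0.1]
gripper_width: 0.0853
```

```bash
python3 go.py 0.5325,0.287,0.012; python3 - <<'E'
from h import *
c=camera("top");cv2.imwrite("pics/g.png",cv2.resize(c["pixels"][130:250,180:300,::-1],None,fx=5,fy=5,interpolation=3))
E
```

```text
t 5.7 p [0.533 0.288 0.015] q [ 0.446  0.698  1.853 -0.     0.588  2.028] F [-0.193 -0.058  0.103] w 0.08531692113470249
T [[-0.9999276815078616, 0.001269116113750737, -0.011959142887473956], [0.011959914190174054, 0.0006019087074659433, -0.9999282965085406], [-0.0012618268014565129, -0.9999990135246125, -0.000617043698153701]] z yaw -90.68522487876096
0.5325,0.287,0.012 shift cm in tool axes [0.012 0.321 0.094]
```

View pics/g.png

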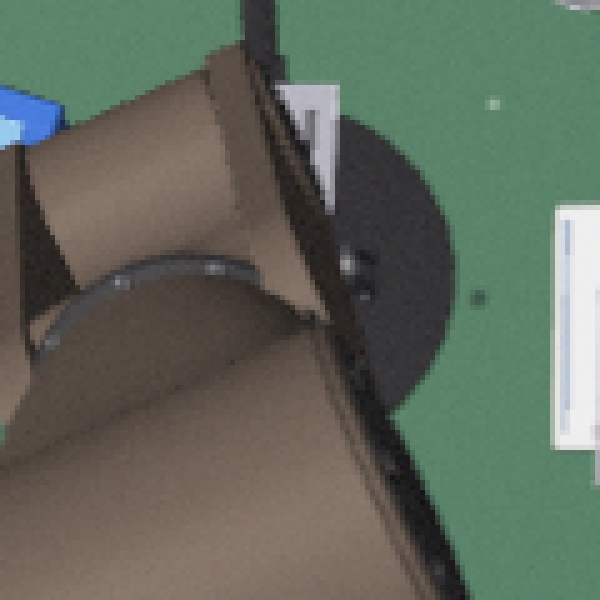

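The arm hides the grasp, but the blade at (310,120) hasn't moved. I'll lower the last bit and close.

Call:
{"api": "jog_arm", "payload": {
  "targets": [
    [[0,0.3,0],[0,0,0]],
    [[0,0,0],[0,0,0]]
  ]
}}

```text
time_s: 5.95
position: [0.5321, 0.2878, 0.0114]
tcp_rot: [0.004, 0.707, -0.707, -0.004]
contact_force: [-0.2, -0.3, -0.6]
gripper_width: 0.0857
```

Call:
{"api": "jog_arm", "payload": {
  "targets": [
    [[0,0,0],[0,0,0]],
    [[0,0,0],[0,0,0]],
    [[0,0,0],[0,0,0]],
    [[0,0,0],[0,0,0]],
    [[0,0,0],[0,0,0]],
    [[0,0,0],[0,0,0]],
    [[0,0,0],[0,0,0]],
    [[0,0,0],[0,0,0]],
    [[0,0,0],[0,0,0]],
    [[0,0,0],[0,0,0]]
  ],
  "claw": -1
}}

```text
time_s: 6.95
position: [0.5321, 0.2878, 0.0115]
tcp_rot: [0.004, 0.707, -0.707, -0.004]
contact_force: [-0.5, 0.8, 5.4]
gripper_width: 0.0125
```

Call:
{"api": "jog_arm", "payload": {
  "targets": [
    [[0,-0.3,0],[0,0,0]],
    [[0,-0.7,0],[0,0,0]],
    [[0,-1,0],[0,0,0]],
    [[0,-1.5,0],[0,0,0]],
    [[0,-2,0],[0,0,0]],
    [[0,-2,0],[0,0,0]],
    [[0,-1.5,0],[0,0,0]],
    [[0,-1,0],[0,0,0]],
    [[0,0,0],[0,0,0]]
  ]
}}

```text
time_s: 7.85
position: [0.5328, 0.2881, 0.1129]
tcp_rot: [0.005, 0.707, -0.707, -0.003]
contact_force: [-0.3, 0.1, -2.2]
gripper_width: 0.0121
```

```bash
python3 go.py 0.509,-0.029,0.12; python3 - <<'E'
from h import *
c=camera("side");cv2.imwrite("pics/lift.png",cv2.resize(c["pixels"][130:250,240:400,::-1],None,fx=4,fy=4,interpolation=3))
E
```

```text
t 7.85 p [0.533 0.288 0.113] q [0.446 0.556 1.808 0.    0.775 2.028] F [-0.323  0.05  -2.169] w 0.012083028861835501
T [[-0.9999269466446797, 0.002177909872447672, -0.011889410516752835], [0.011891728681696006, 0.0010545594300225632, -0.9999287348073211], [-0.0021652165733031248, -0.9999970723022125, -0.0010803815042140434]] z yaw -90.6812294912836
0.509,-0.029,0.12 shift cm in tool axes [ 1.998 -0.745 31.734]
```

View pics/lift.png

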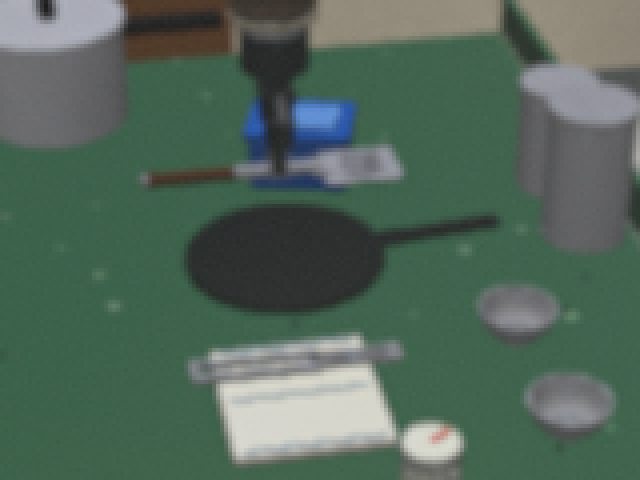

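Call:
{"api": "jog_arm", "payload": {
  "targets": [
    [[0,0,0.7],[0,0,0]],
    [[0.2,0,2],[0,-1.5,0]],
    [[0.2,0,3],[0,0,0]],
    [[0.3,0,4],[0,0,0]],
    [[0.2,0,4],[0,0,0]],
    [[0.3,0,4],[0,0,0]],
    [[0.2,0,4],[0,0,0]],
    [[0.3,0,4],[0,0,0]],
    [[0.2,0,3],[0,0,0]],
    [[0.2,0,2],[0,0,0]],
    [[0,0,1],[0,0,0]],
    [[0,1,0],[0,0,0]],
    [[0,2,0],[0,0,0]],
    [[0,2,0],[0,0,0]],
    [[0,1,0],[0,0,0]],
    [[0,0,0],[0,0,0]],
    [[0,0,0],[0,0,0]]
  ]
}}

```text
time_s: 9.6
position: [0.5148, -0.029, 0.0512]
tcp_rot: [-0.005, 0.707, -0.707, 0.005]
contact_force: [0.3, -0.3, -1.1]
gripper_width: 0.0123
```

```bash
python3 go.py 0.507,-0.029,0.0135; python3 - <<'E'
from h import *
np.set_printoptions(precision=4,suppress=True)
c=camera("side");cv2.imwrite("pics/pre.png",cv2.resize(c["pixels"][180:270,260:400,::-1],None,fx=5,fy=5,interpolation=3))
print("expected mid/tip/end px", [proj(c,p) for p in((.509,-.029,.055),(.639,-.027,.052),(.354,-.031,.055))])
E
```

```text
t 9.6 p [ 0.515 -0.029  0.051] q [-0.115  0.561  2.049  0.     0.532  1.441] F [ 0.331 -0.269 -1.125] w 0.012309890835943929
T [[-0.9998884656262266, -0.0005624647553000408, 0.014924474564616414], [-0.014924546125535124, 0.00012324536199087043, -0.9998886151634732], [0.0005605627329849788, -0.9999998342219765, -0.0001316261470811262]] z yaw -89.14485884090342
0.507,-0.029,0.0135 shift cm in tool axes [ 0.779  3.768 -0.006]
expected mid/tip/end px [array([316.2888, 225.6666]), array([349.0215, 222.1753]), array([276.083 , 230.6696])]
```

View pics/pre.png

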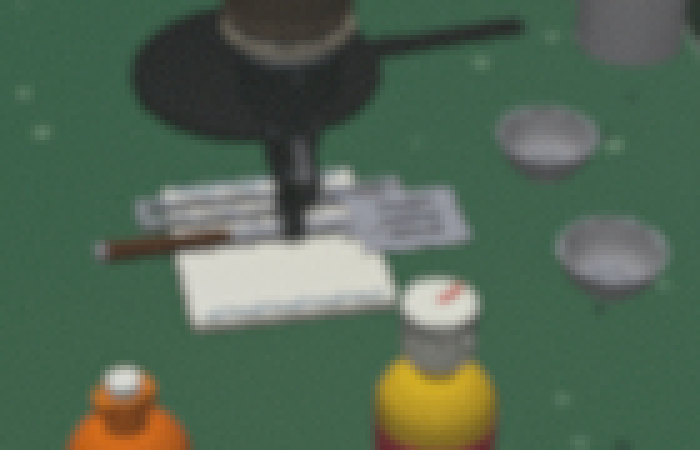

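The turner is level where expected: end at (100,252), tip at about (462,215). I'll lower it onto the free half.

Call:
{"api": "jog_arm", "payload": {
  "targets": [
    [[0.4,0.5,0],[0,0,0]],
    [[0.4,0.8,0],[0,0,0]],
    [[0,0.8,0],[0,0,0]],
    [[0,0.7,0],[0,0,0]],
    [[0,0.4,0],[0,0,0]],
    [[0,0.2,0],[0,0,0]],
    [[0,0.2,0],[0,0,0]],
    [[0,0.1,0],[0,0,0]],
    [[0,0,0],[0,0,0]],
    [[0,0,0],[0,0,0]]
  ]
}}

```text
time_s: 10.65
position: [0.5069, -0.0296, 0.0144]
tcp_rot: [0.005, -0.707, 0.707, -0.005]
contact_force: [-0.2, -0.3, -1.0]
gripper_width: 0.0124
```

Call:
{"api": "jog_arm", "payload": {
  "targets": [
    [[0,0.1,0],[0,0,0]],
    [[0,0,0],[0,0,0]],
    [[0,0,0],[0,0,0]]
  ]
}}

```text
time_s: 10.95
position: [0.5071, -0.0296, 0.0135]
tcp_rot: [0.005, -0.707, 0.707, -0.005]
contact_force: [-0.3, 0.7, 4.8]
gripper_width: 0.0123
```

Call:
{"api": "jog_arm", "payload": {
  "targets": [
    [[0,0,0],[0,0,0]],
    [[0,0,0],[0,0,0]],
    [[0,0,0],[0,0,0]],
    [[0,0,0],[0,0,0]],
    [[0,0,0],[0,0,0]]
  ],
  "claw": -0.1
}}

```text
time_s: 11.45
position: [0.5068, -0.0296, 0.0132]
tcp_rot: [-0.005, 0.707, -0.707, 0.005]
contact_force: [0.4, 0.6, 0.1]
gripper_width: 0.0383
```

Call:
{"api": "jog_arm", "payload": {
  "targets": [
    [[0,-0.5,0],[0,0,0]],
    [[0,-1,0],[0,0,0]],
    [[0,-2,0],[0,0,0]],
    [[0,-4,0],[0,0,0]],
    [[0,-5,0],[0,0,0]],
    [[0,-5,0],[0,0,0]],
    [[0,-5,0],[0,0,0]],
    [[0,-2,0],[0,0,0]],
    [[-0.5,0,3],[0,0,0]],
    [[-1,0,4.5],[0,0,0]],
    [[-1,0,4.5],[0,0,0]],
    [[-1,0,4.5],[0,0,0]],
    [[-1,0,4],[0,0,0]],
    [[-1,0,3],[0,0,0]],
    [[0,0,0],[0,0,0]],
    [[0,0,0],[0,0,0]]
  ]
}}

```text
time_s: 13.05
position: [0.5648, -0.2642, 0.2586]
tcp_rot: [-0.005, 0.707, -0.707, 0.005]
contact_force: [0.1, 0.5, 0.3]
gripper_width: 0.0385
```

```bash
python3 go.py 0.565,-0.2845,0.20 0.565,-0.2845,0.15; python3 - <<'E'
from h import *
np.set_printoptions(precision=4,suppress=True)
c=camera("top");d=camera("side")
a=cv2.resize(c["pixels"][110:240,200:380,::-1],None,fx=3,fy=3,interpolation=3)
cv2.imwrite("pics/placed.png",a)
for q,z in(("turner_mid",.018),("turner_tip",.0135),("tong_mid",.017)):
  for n,k in(("top",c),("side",d)):
    print(q,n,[(round(r["conf"],2),atz(k,r["uv"],z)) for r in pinpoint(q,n)[:2]])
E
```

```text
t 13.05 p [ 0.565 -0.264  0.259] q [-0.486  0.418  1.629  0.     1.095  1.071] F [0.128 0.467 0.308] w 0.03845405313547785
T [[-0.999915241180617, -0.000183843967929225, 0.013018320018504063], [-0.013018359536769834, 0.00021542008691320254, -0.9999152343619723], [0.0001810239766481354, -0.9999999598977901, -0.00021779517503408145]] z yaw -89.25408411866404
0.565,-0.2845,0.20 shift cm in tool axes [0.001 5.862 2.031]
0.565,-0.2845,0.15 shift cm in tool axes [-0.    10.862  2.032]
turner_mid top [(0.86, array([ 0.5124, -0.032 ,  0.018 ])), (0.71, array([ 0.5944, -0.3106,  0.018 ]))]
turner_mid side [(0.65, array([ 0.5191, -0.0125,  0.018 ]))]
turner_tip top [(0.81, array([ 0.6395, -0.0312,  0.0135])), (0.57, array([0.7499, 0.0944, 0.0135]))]
turner_tip side [(0.65, array([ 0.6292, -0.0385,  0.0135]))]
tong_mid top [(0.66, array([0.5167, 0.0587, 0.017 ]))]
tong_mid side [(0.55, array([0.523 , 0.0935, 0.017 ]))]
```

View pics/placed.png

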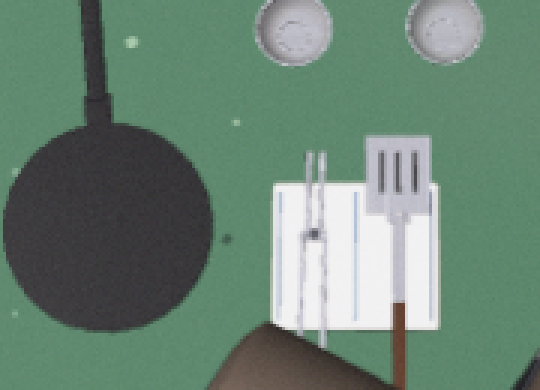

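The turner lies on the free half, blade to the jaws, clear of the tong; the tawa and katoris haven't moved. Now the cap.

Call:
{"api": "jog_arm", "payload": {
  "targets": [
    [[0,0,1],[0,0,0]],
    [[0,0,1],[0,0,0]],
    [[0,0,0],[0,0,0]],
    [[0,1,0],[0,0,0]],
    [[0,2,0],[0,0,0]],
    [[0,2,0],[0,0,0]],
    [[0,2,0],[0,0,0]],
    [[0,2,0],[0,0,0]],
    [[0,1.5,0],[0,0,0]],
    [[0,0.8,0],[0,0,0]],
    [[0,0,0],[0,0,0]],
    [[0,0,0],[0,0,0]]
  ],
  "claw": 1
}}

```text
time_s: 14.65
position: [0.5658, -0.2839, 0.1457]
tcp_rot: [0.005, -0.707, 0.707, -0.005]
contact_force: [0.6, 0.7, 0.6]
gripper_width: 0.0856
```

Call:
{"api": "jog_arm", "payload": {
  "targets": [
    [[0,0,0],[0,0,0]],
    [[0,0,0],[0,0,0]],
    [[0,0,0],[0,0,0]],
    [[0,0,0],[0,0,0]],
    [[0,0,0],[0,0,0]],
    [[0,0,0],[0,0,0]],
    [[0,0,0],[0,0,0]],
    [[0,0,0],[0,0,0]]
  ],
  "claw": -1
}}

```text
time_s: 15.45
position: [0.5658, -0.284, 0.1456]
tcp_rot: [0.005, -0.707, 0.707, -0.005]
contact_force: [0.4, -1.2, 5.4]
gripper_width: 0.0467
```

```bash
python3 go.py; python3 - <<'E'
from h import *
c=camera("side");cv2.imwrite("pics/cap.png",cv2.resize(c["pixels"][205:295,305:395,::-1],None,fx=6,fy=6,interpolation=3))
E
```

```text
t 15.45 p [ 0.566 -0.284  0.146] q [-0.513  0.548  1.717 -0.     0.875  1.043] F [ 0.379 -1.217  5.447] w 0.046715096069011974
T [[-0.999897468040253, 0.0007011164968134436, 0.01430251174965768], [-0.01430281276592289, -0.0004262210131542894, -0.9998976187003503], [-0.000694948684546704, -0.9999996633855963, 0.00043620524985951524]] z yaw -89.18049842092867
```

View pics/cap.png

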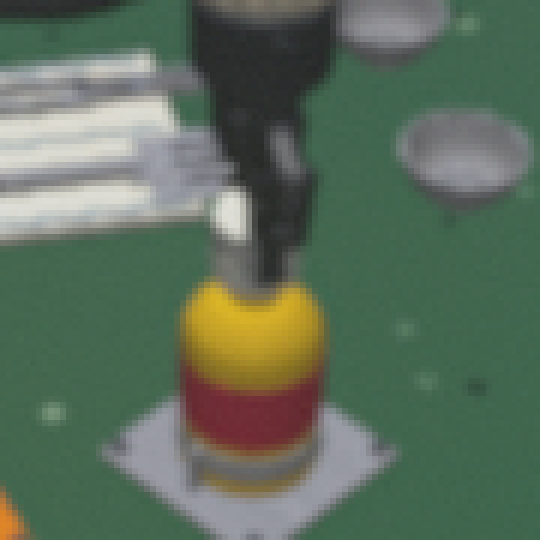

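The cap is gripped (width 46.7 mm, with about 1.5 mm of bias). I'll refine its axis from the saved first pictures before twisting.

```bash
python3 - <<'E'
from h import *
np.set_printoptions(precision=4,suppress=True)
C={n:camera(n) for n in("top","side")}
uv={}
for n,(x0,x1,y0,y1) in dict(top=(408,434,160,184),side=(336,360,230,256)).items():
    im=cv2.imread(f"pics/{n}0.png").astype(int)[y0:y1,x0:x1]
    m=(im.min(2)>(165 if n=="top" else 175))|((im[:,:,2]>180)&(im[:,:,1]<150)&(im[:,:,0]>60)&(im[:,:,0]>im[:,:,1]-25))
    k,l,s,ce=cv2.connectedComponentsWithStats(m.astype(np.uint8));i=1+s[1:,4].argmax()
    e=cv2.fitEllipse(cv2.convexHull(np.argwhere(l==i)[:,::-1].astype(np.int32).reshape(-1,1,2)))
    uv[n]=np.array(e[0])+[x0,y0];print(n,s[i],uv[n],ce[i]+[x0,y0],e[1],atz(C[n],uv[n],.177))
print(tri(C["top"],uv["top"],C["side"],uv["side"]))
# bottle_mouth axis from model: base plate corners in side too; TCP finger tip location projections
for y in(-.308,-.26): print(proj(C["side"],[.566,y,.15]),(proj(C["side"],[.566,y,.15])-[305,205])*6)
print((proj(C["side"],[.566,-.284,.177])-[305,205])*6)
E
```

```text
top [  6   3  16  17 201] [421.0878 171.2666] [421.204  171.4378] (15.863090515136719, 15.903367042541504) [ 0.5661 -0.2843  0.177 ]
side [ 5  6 14  9 84] [347.429  240.1231] [347.1667 240.3333] (8.217958450317383, 13.290910720825195) [ 0.5656 -0.2866  0.177 ]
(array([ 0.5662, -0.2847,  0.1754]), np.float64(0.00020432376386337955))
[348.9153 250.957 ] [263.4919 275.7422]
[345.3775 241.6033] [242.2651 219.6195]
[254.1337 207.6463]
```

Call:
{"api": "jog_arm", "payload": {
  "targets": [
    [[0,0.2,0],[0,0,0]],
    [[0,0.2,0],[0,0,0]],
    [[0,0.2,0],[0,0,0]],
    [[0,0.1,0],[0,0,0]],
    [[0,0,0],[0,0,0]],
    [[0,0,0],[0,0,0]]
  ]
}}

```text
time_s: 16.2
position: [0.5658, -0.284, 0.1388]
tcp_rot: [0.005, -0.707, 0.707, -0.005]
contact_force: [-0.3, -0.3, 10.7]
gripper_width: 0.0463
```

Call:
{"api": "jog_arm", "payload": {
  "targets": [
    [[0,-0.05,0],[0,0,0]],
    [[0,0,0],[0,-2,0]],
    [[0,0,0],[0,-4,0]],
    [[0,0,0],[0,-6,0]],
    [[0,0,0],[0,-6,0]]
  ]
}}

```text
time_s: 16.7
position: [0.566, -0.2841, 0.1394]
tcp_rot: [0.117, -0.697, 0.698, -0.117]
contact_force: [-0.7, 0.6, 9.0]
gripper_width: 0.0468
```

```bash
python3 - <<'E'
from h import *
np.set_printoptions(precision=2,suppress=True)
for i in range(4):
    s=readout.read_state();print(np.array(s["contact_force"]),np.array(s["ft_torque"]),np.array(s["position"])*1000,s["gripper_width"]);camera("side")
E
```

```text
[-0.65  0.58  9.01] [-0.05  0.12 -0.03] [ 565.97 -284.1   139.44] 0.04682400398365744
[-0.97 -0.8  10.51] [-0.08  0.03  0.03] [ 565.94 -284.09  139.42] 0.046654191340240576
[-0.83  0.24  8.76] [-0.07  0.09  0.04] [ 565.97 -284.1   139.45] 0.047222372469000226
[ 0.21 -0.35  9.3 ] [-0.03  0.09  0.03] [ 565.99 -284.05  139.43] 0.046317816644342806
```

Call:
{"api": "jog_arm", "payload": {
  "targets": [
    [[0,0.03,0],[0,-4,0]],
    [[0,0,0],[0,-6,0]],
    [[0,0,0],[0,-6,0]],
    [[0,0,0],[0,-6,0]],
    [[0,0,0],[0,-6,0]],
    [[0,0,0],[0,-6,0]],
    [[0,0,0],[0,-6,0]],
    [[0,0,0],[0,-6,0]],
    [[0,0,0],[0,-6,0]],
    [[0,0,0],[0,-6,0]],
    [[0,0,0],[0,-4,0]],
    [[0,0,0],[0,0,0]]
  ]
}}

```text
time_s: 18.1
position: [0.5661, -0.2843, 0.1392]
tcp_rot: [0.459, -0.537, 0.538, -0.459]
contact_force: [0.3, -2.0, 9.6]
gripper_width: 0.0465
```

```bash
python3 go.py; python3 - <<'E'
from h import *
print(readout.read_state()["ft_torque"])
c=camera("side");d=camera("top")
f=lambda a:cv2.resize(a[:,:,::-1],(400,400),interpolation=3)
cv2.imwrite("pics/tw.png",np.hstack([f(c["pixels"][215:275,315:375]),f(d["pixels"][140:200,390:450])]))
E
```

```text
t 18.1 p [ 0.566 -0.284  0.139] q [-0.513  0.556  1.722 -0.     0.862 -0.356] F [ 0.294 -1.974  9.592] w 0.046520182198655086
T [[-0.15675997218562018, 0.0014588269780898, 0.9876356529329084], [-0.9876364937002451, -0.0009237958922382883, -0.1567587411043992], [0.0006836898786330425, -0.9999985092113879, 0.0015856049799284067]] z yaw -9.01882316889399
[-0.20311376 -0.06638347  0.0545454 ]
```

View pics/tw.png

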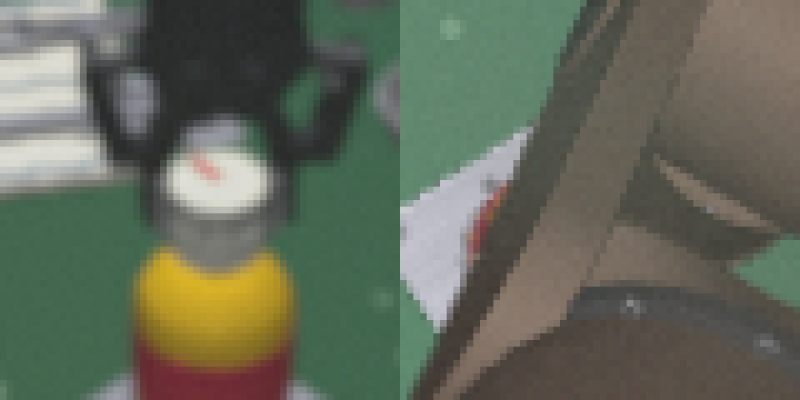

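The side view shows the red mark turned with the grip: it now points up-left at (205,167), so the cap has turned about 80°. I'll lift slowly and check the force.

Call:
{"api": "jog_arm", "payload": {
  "targets": [
    [[0,-0.3,0],[0,0,0]],
    [[0,-0.4,0],[0,0,0]],
    [[0,-0.4,0],[0,0,0]],
    [[0,0,0],[0,0,0]]
  ]
}}

```text
time_s: 18.6
position: [0.5658, -0.2842, 0.15]
tcp_rot: [0.458, -0.538, 0.539, -0.458]
contact_force: [2.6, -4.1, 2.8]
gripper_width: 0.0464
```

Call:
{"api": "jog_arm", "payload": {
  "targets": [
    [[0,-0.5,0],[0,0,0]],
    [[0,-1,0],[0,0,0]],
    [[0,-1.5,0],[0,0,0]],
    [[0,-1.5,0],[0,0,0]],
    [[0,-1.5,0],[0,0,0]],
    [[0,-1.2,0],[0,0,0]],
    [[0,-0.7,0],[0,0,0]],
    [[0,-0.3,0],[0,0,0]],
    [[0,0,0],[0,0,0]],
    [[0,0,0],[0,0,0]],
    [[0,0,0],[0,0,0]],
    [[0,0,0],[0,0,0]]
  ]
}}

```text
time_s: 19.8
position: [0.5653, -0.2837, 0.231]
tcp_rot: [-0.458, 0.539, -0.538, 0.458]
contact_force: [-0.3, 0.1, -0.1]
gripper_width: 0.0468
```

```bash
python3 go.py; python3 - <<'E'
from h import *
c=camera("side");cv2.imwrite("pics/end.png",cv2.resize(c["pixels"][150:300,260:420,::-1],None,fx=4,fy=4,interpolation=3))
for n in("top","side"):
  k=camera(n)
  for q,z in(("turner_mid",.018),("turner_tip",.0135)): print(n,q,[(round(r["conf"],2),np.round(atz(k,r["uv"],z),3)) for r in pinpoint(q,n)[:1]])
E
```

```text
t 19.8 p [ 0.565 -0.284  0.231] q [-0.513  0.456  1.638  0.     1.048 -0.353] F [-0.25   0.14  -0.067] w 0.04675944350486255
T [[-0.15959539391290828, -0.0007034554248999125, 0.9871822604728313], [-0.9871824711791586, 0.00039815324910105754, -0.1595951442575877], [-0.000280781754446513, -0.9999996733121744, -0.0007579822893451493]] z yaw -9.183400396605084
top turner_mid [(0.7, array([ 0.514, -0.041,  0.018]))]
top turner_tip [(0.77, array([ 0.647, -0.034,  0.014]))]
side turner_mid [(0.79, array([ 0.507, -0.036,  0.018]))]
side turner_tip [(0.79, array([ 0.625, -0.048,  0.013]))]
```

View pics/end.png

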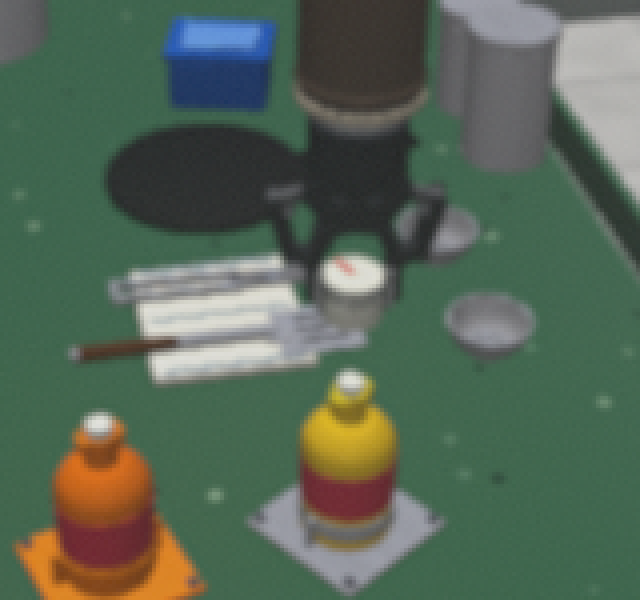

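The cap at (353,285) is held level above the open bottle, whose white seal is visible at (349,382), and the turner still lies flat on the rest. I'll hand in.

```bash
python3 -c "
from station import ticket;print(ticket.hand_in())"
```

```text
the job is handed in; nothing more can be done
None
```

I laid the turner on the empty half of the spoon rest, took off the bottle's safety cap, and handed the job in at about 20 s of robot time. The hand-in gives no verdict.

- **Turner:** It was put down flat and released beside the tong, with its blade at the tong's jaw end. In the pictures it lies clear of the tong, and the tawa, tong, katoris and tub look unmoved.
- **Cap:** I pushed it down about 7 mm (force about 9.5 N) and turned it about 80° anticlockwise. The red mark turned with the grip, and it came off with no sign of catching.
- **Final state:** The cap is still gripped (opening about 47 mm). By calculation from the arm pose its lower edge is about 7.5 cm above the mouth. The last picture shows it level over the open bottle with the seal visible. The force reading was near zero after lifting.

**Disagreements:** the trained networks placed the turner's middle and tip up to about 2 cm differently between cameras. The picture and the arm's release pose agree that it is centred on the free half. The force readings put the push depth between 6.3 and 6.8 mm during the twist.

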